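Lay the spatula on the spoon rest

ROBOT

A 6-joint arm with a two-finger parallel gripper is mounted at the origin on a cart in front of the work surface, level with it; the furniture and walls round the work are solid. World frame = base frame: x ahead of the robot, y to its left, z up, the work surface at z = 0. Lengths are in m, angles in rad, forces in N, time in s.
With the tool pointing down it reaches from about 0.3 to 0.875 m from the base axis. Payload 6.4 kg.
Tool frame: the origin (TCP) lies midway between the tips of the shut fingers; the grasp point (between the pads) lies 19 mm behind it (ctrl.pinch_z is the distance from the TCP to the grasp point, in m); z points along the fingers, y is the line along which they close (so a half turn about z gives the same grasp; the last joint's range is limited). The gripper opens to 85 mm and grips with 20 to 120 N. Pads are 22 mm wide; open, the fingers measure 114 mm over their backs; the gripper's body (76 mm by 85 mm) begins 54 mm behind the grasp point. The pads swing forward as they close: fully open they stand 13 mm farther back than shut.
Start: joints at [1.057, 0.181, 1.607, -0, 1.354, -0.206], TCP at [0.174, 0.548, 0.231] pointing down, gripper open.
Joint ranges: [-2.99, 2.99], [-0.89, 2.07], [0.3, 2.58], [-1.14, 4.28], [0, 2.63], [-3.12, 3.12]. Speed limits (rad/s): [2.57, 2.57, 3.01, 3.14, 3.14, 3.14].

INTERFACE

Orientations are given as a unit quaternion [w, x, y, z].
In Python, from bench import ctrl gives the robot as it stands.
- The arm moves only by the tool apply_moves, never from a script. Its argument "moves" is a list of rows, each an object with "jaw": the opening, from 0 (shut) to 1 (fully open); "offset": the shift along the tool's x, y, z in mm, a list of three; "rot": the turn, a rotation vector about the tool's x, y, z in degrees, a list of three. In form: [{"jaw": jaw, "offset": [dx, dy, dz], "rot": [ax, ay, az]}, ...]. A call has exactly 5 rows; each row shifts and turns the commanded pose from where the row before left it, along the tool's axes as they then stand; what a row does not reach is not made up. A row lasts 1/8 s, in which the tool goes at most 62.5 mm and 10.7 degrees, less where a joint would pass 70% of its speed; a pose out of reach is approached as far as the arm can. A call is refused whole if a number of a shift passes 62.5 or a number of a turn 10.7, either way. A call with a gripper value outside its range is refused whole. The fingers move at their own pace and stop on an object; the grip force is fixed at half the most. Time passes only in rows, so rows that do not move let the fingers close, or fill a call up. It gives the time, the measured TCP pose, the force, the opening and the grip force at its end, in the units of the state.
- ctrl.get_obs(): the state, without advancing time (a new reading comes with each control period).
- ctrl.camera(name): name is "side" or "top"; returns (picture, depth): 384x512x3 uint8, red, green, blue; 384x512 float32, m along the optical axis (not along the pixel's ray), 0 where there is no reading.
- ctrl.camera_params(name): a dict with "K" (3x3 intrinsics, pixels), "cam_to_world" (4x4, takes a point from camera to world coordinates). Camera axes: x right, y down, z forward; pixel columns grow to the right and rows downward; lengths in m; the calibration is good to about 2 mm. A picture is of the moment at which its call begins. camera_params takes no time and is no camera call.
- ctrl.hand_in(): hands the job in; it is judged then, once.
Trained networks look in the newest picture that a camera, given by its name, has taken for a name from the list of things; names that differ only in an ending like _2 or _b are one class to them, and where a whole thing is asked for, a point or a joint stands for the part that bears it (a point fixed in the world has none). Each returns a list of dicts, best first, with "score" (0 to 1); they miss things now and then, are a little off and sometimes report something else, mostly with a low value. They report only what shows in the picture. A call takes as long as a camera call. They do not tell look-alikes from the thing itself.
- ctrl.outline_of(camera, target): "region" (384x512 bool, what is visible of it) and "position" ([column, row] in pixels, amid what is visible of it).
The state is a dict: "time_s": time; "q": joint angles; "dq": joint speeds; "joint_efforts": joint torques, N m; "eef_pos": TCP position; "eef_rot": TCP orientation; "wrist_force": force on the tool from outside, world axes, zero at the start; "torque": the same for the moment, N m; "opening": opening from 0.0 (shut) to 1.0 (fully open); "grasp_force": force on a finger pad.
Only numpy, scipy, OpenCV 4.12 (cv2) and the standard library are available. Lean on these libraries where they do the work, as an engineer would, in place of code of your own. Each camera call takes 0.05 s, during which the arm holds its last target. There are 200 camera calls.

TASK

Take the small wooden spatula out of the pink mug by its handle and lay it flat along the middle of the black spoon rest. Do not drop it there: press the end of its blade on the rest, keep hold of the handle and bring it down so that the spatula pivots level between the fingers, and only then let go; leave the mug standing.

Things in the scene. Friction and masses are not known exactly. Their poses are not given: they have to be found in the camera images.
- spatula_center (a point): The middle of a flat wooden spatula, 160 mm long, 40 g, leaning in the mug about 27 degrees from upright in its own x-z plane, blade down. x runs along it from blade to handle (ends 80 mm either side of this point), y across its width, z through its thickness. The handle, its upper 108 mm, is 14 mm wide (pinch it across this) and 9 mm thick; some 65 mm of it stands out of the mug.
- spatula_blade_end (a point): The middle of the end of the spatula's blade, its lower end in the mug. The blade is 22 mm wide and 6 mm thick.
- mug_mouth (a point): The centre of the open mouth of the pink mug the spatula stands in, level with its rim, 88 mm above the worktop. The opening is about 56 mm wide, the outside 73 mm. The handle, on the -x side, reaches 70 mm from this point and stays 13 mm below the rim. The mug is loose, 0.27 kg. Behind and to the right, from x 0.57, y -0.1 to -0.35, a crock of utensils stands 0.34 m high: keep the gripper in front of it.
- rest_top (a point): The middle of the black spoon rest, a shallow oblong dish with round ends lying on the worktop and fixed to it; it is 160 mm long (its x axis) and 90 mm wide (its y axis). This point is level with its rim, 12 mm above the worktop; its floor is at most 6 mm below the rim, and the spatula lies across the rim.
Mind the look-alikes: they are no part of the job. Leave any green look-alike of the part that bears mug_mouth alone.

How it is judged:
On the way, in this order (a step that is already met when the one before it is completed fails the run):
1. the blade's end is down on the rest while the handle is still held up, over 25 degrees from level (angle between spatula_center's own x axis and vertical below 1.13 rad and height (world z) of spatula_blade_end below 0.03 m and horizontal distance between spatula_blade_end and rest_top below 0.13 m), for 0.05 s.
2. the spatula has come down to within 20 degrees of level over the rest, still between the fingers (angle between spatula_center's own x axis and vertical above 1.22 rad and horizontal distance between spatula_center and rest_top below 0.09 m and height (world z) of spatula_center below 0.06 m and contact force between the fingers and spatula above 0.5 N), for 0.05 s.
At the end, for the whole second after the job is handed in: The spatula lies flat (within 10 degrees, either face up) and loose on the spoon rest, its middle within 30 mm of the rest's middle, along the rest within 15 degrees (either way round); the mug stands upright (horizontal distance between spatula_center and rest_top below 0.03 m and height (world z) of spatula_center below 0.025 m and (angle between spatula_center's own z axis and vertical below 0.17 rad or angle between spatula_center's own z axis and vertical above 2.97 rad) and angle between the x axis of spatula_center and the x axis of rest_top, either way round below 0.26 rad and angle between mug_mouth's own z axis and vertical below 0.15 rad); the robot touches nothing.
It also fails if it takes over 40 s, if anything falls off the work surface, if the arm or the gripper's body presses on something with over 40 N, if the wrist force passes 120 N, or if a joint passes its speed limit or range.

## Working session

There is one attempt and no reset: what is moved stays moved. The work goes in short steps, Python scripts to look and compute and a tool call to move; the robot and the scene stay as the last step left them, time stands still between calls to the robot, and variables do not carry over. Pictures are saved under pics/ and viewed, at most 10 in all, crops included, and the job is handed in when it is done.

Besides the shell and the picture viewer there is one more tool, called after ">>>" in YAML: its name, and indented under it one key for each argument. apply_moves: Moves the arm, as the interface text tells. Its arguments: {"type":"object","properties":{"moves":{"type":"array"}},"required":["moves"]}

```bash
ls; mkdir -p pics; cat > h.py <<'E'
import numpy as np, cv2
from bench import ctrl
from scipy.spatial.transform import Rotation as R
def cloud(name,depth):
    p=ctrl.camera_params(name);K=np.array(p["K"]);T=np.array(p["cam_to_world"])
    v,u=np.mgrid[:384,:512]
    c=np.stack([(u-K[0,2])/K[0,0]*depth,(v-K[1,2])/K[1,1]*depth,depth],-1)
    return c@T[:3,:3].T+T[:3,3]
def proj(name,P):
    p=ctrl.camera_params(name);K=np.array(p["K"]);T=np.array(p["cam_to_world"])
    c=(np.atleast_2d(P)-T[:3,3])@T[:3,:3]; q=c@K.T; return q[:,:2]/q[:,2:]
def tool():
    o=ctrl.get_obs();q=o["eef_rot"];return np.array(o["eef_pos"]),R.from_quat([q[1],q[2],q[3],q[0]]),o
E
python3 - <<'E'
from h import *
ims=[]
for n in("side","top"):
    im,d=ctrl.camera(n);ims.append(im);W=cloud(n,d);np.savez(f"{n}0.npz",im=im,d=d,W=W)
    print(n,np.round(ctrl.camera_params(n)["cam_to_world"],3).tolist())
    for t in("spatula_center","mug_mouth","rest_top"):
        for r in ctrl.outline_of(n,t):
            m=r["region"]&(d>0);P=W[m]
            print(t,round(r["score"],2),np.round(r["position"]),m.sum(),np.round(np.median(P,0),3),np.round(P.min(0),3),np.round(P.max(0),3), im[m].mean(0).round())
cv2.imwrite("pics/a.png",cv2.resize(ims[0][...,::-1],(800,600)));cv2.imwrite("pics/b.png",cv2.resize(ims[1][...,::-1],(800,600)))
E
```

```text
pics
side [[-0.996, -0.033, 0.077, 0.449], [-0.084, 0.391, -0.916, 0.879], [0.0, -0.92, -0.393, 0.417], [0.0, 0.0, 0.0, 1.0]]
mug_mouth 0.73 [209. 264.] 2788 [0.575 0.383 0.061] [0.515 0.229 0.001] [0.618 0.398 0.091] [ 47. 116.  57.]
mug_mouth 0.7 [271. 235.] 2032 [0.475 0.264 0.06 ] [ 0.403  0.03  -0.   ] [0.52  0.279 0.101] [164. 138. 117.]
rest_top 0.94 [279. 177.] 585 [ 0.473 -0.157  0.007] [ 0.402 -0.232  0.001] [ 0.553 -0.094  0.015] [44. 39. 35.]
rest_top 0.66 [274. 236.] 2013 [0.475 0.265 0.06 ] [0.404 0.095 0.   ] [0.519 0.279 0.091] [164. 139. 117.]
top [[0.009, -0.998, 0.062, 0.441], [-1.0, -0.007, 0.019, 0.093], [-0.018, -0.062, -0.998, 0.939], [0.0, 0.0, 0.0, 1.0]]
spatula_center 0.77 [199. 190.] 282 [0.503 0.247 0.075] [ 0.466  0.228 -0.002] [0.546 0.284 0.151] [173. 132.  94.]
mug_mouth 0.59 [201. 200.] 785 [0.476 0.243 0.04 ] [ 0.414  0.205 -0.002] [0.518 0.295 0.092] [151. 130. 113.]
mug_mouth 0.58 [152. 158.] 1071 [0.586 0.369 0.046] [ 0.519  0.325 -0.004] [0.622 0.432 0.092] [ 53. 104.  56.]
rest_top 0.89 [359. 201.] 2075 [ 0.48  -0.15   0.006] [ 0.401 -0.207 -0.004] [ 0.558 -0.095  0.018] [31. 28. 26.]
```

View pics/a.png

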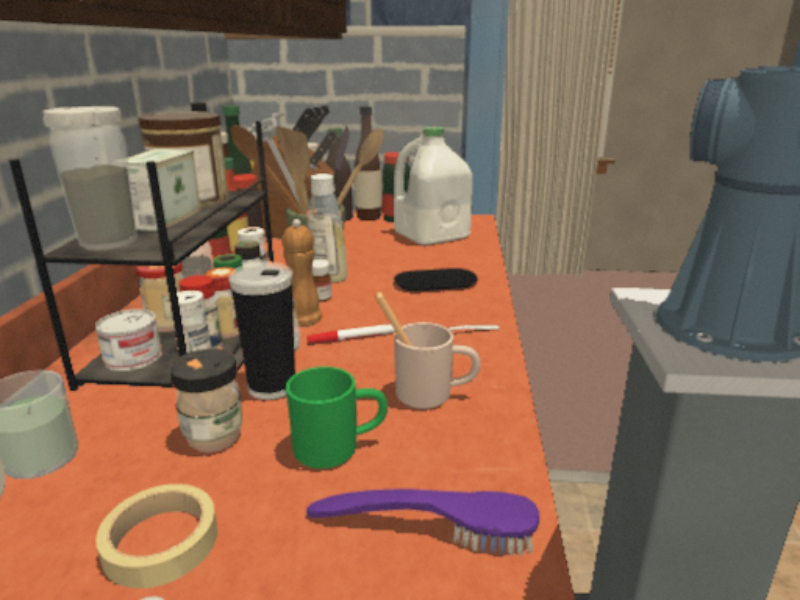

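View pics/b.png

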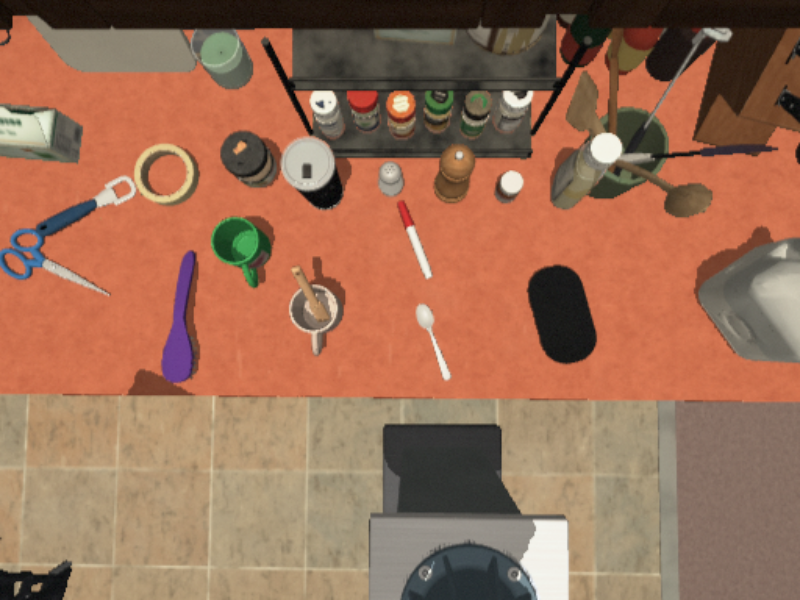

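The side picture shows the pink mug at about (424,365) with the spatula handle at (390,315), the green look-alike mug at (325,415) and the black rest at (436,280). In the top picture the mug is at (314,310), the handle runs from (298,270) to (320,318), the green mug is at (238,243) and the rest at (562,314). What could be taken for the target: mugs, the pink one (top 314,310) and the green one (238,243); spatulas, the one in the mug (308,290) and the wooden tools in the crock (590,110). I choose the pink mug and the spatula standing in it.

```bash
cat > fit.py <<'E'
from h import *
A=[];M=[]
for n in("side","top"):
    z=np.load(f"{n}0.npz");W=z["W"];im=z["im"].astype(int)
    near=(np.hypot(W[...,0]-.50,W[...,1]-.25)<.09)&(z["d"]>0)
    s=near&(W[...,2]>.097); P=W[s]; A.append(P); 
    print(n,len(P),P.mean(0).round(4)); 
    c=P.mean(0);u=np.linalg.svd(P-c)[2][0];u*=np.sign(u[2]);t=(P-c)@u
    print(" axis",u.round(3),"top",(c+u*t.max()).round(4),"low",(c+u*t.min()).round(4))
    r=near&(abs(W[...,2]-.087)<.004)&(np.hypot(W[...,0]-.477,W[...,1]-.243)<.06)
    Q=W[r];sat=im[r].max(1)-im[r].min(1);Q=Q[sat<60]
    if len(Q)>10: 
        (x,y),rad=cv2.minEnclosingCircle((Q[:,:2]*1000).astype(np.float32));print(" rim",len(Q),x,y,rad)
z=np.load("top0.npz");W=z["W"];im=z["im"]
m=(im.max(2)<60)&(np.hypot(W[...,0]-.48,W[...,1]+.15)<.1)&(W[...,2]<.03)
Q=W[m];print("rest",cv2.minAreaRect((Q[:,:2]*1000).astype(np.float32)),np.percentile(Q[:,2],[5,50,95]))
E
python3 fit.py; python3 - <<'E'
from h import *
a=np.load("top0.npz")["im"][150:250,150:260];b=np.load("side0.npz")["im"][170:270,180:290]
cv2.imwrite("pics/c.png",cv2.resize(np.hstack([a,b])[...,::-1],(792,360),interpolation=cv2.INTER_CUBIC))
E
```

```text
side 153 [0.5208 0.2566 0.1254]
 axis [0.446 0.107 0.888] top [0.5333 0.2596 0.1502] low [0.5058 0.253  0.0955]
 rim 210 480.5804443359375 241.4568634033203 37.105289459228516
top 110 [0.5235 0.2525 0.1282]
 axis [0.449 0.147 0.881] top [0.5352 0.2564 0.1513] low [0.5083 0.2475 0.0983]
 rim 145 482.8135986328125 241.1667938232422 36.12609100341797
rest ((480.06024169921875, -148.59999084472656), (156.52027893066406, 88.22480773925781), 14.716611862182617) [0.00285806 0.00635199 0.01288707]
```

View pics/c.png

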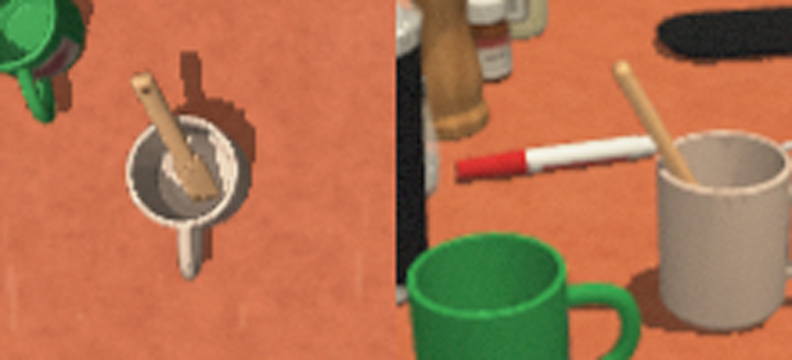

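The crop confirms the choice: the wooden handle (top half at about 145,85) stands in the pink mug, which is not the green one, and leans +x and slightly +y. The blade end works out at z of about 9 mm, on the mug floor, which agrees with the given sizes.

```bash
cat > go.py <<'E'
from h import *
import sys
def go(P,az,show=True):
    """tool-axes shift and turn to TCP P, pointing down, closing line across azimuth az (deg)"""
    p,r,o=tool(); best=None
    for s in(0,180):
        a=np.radians(az+s); x=[np.cos(a),np.sin(a),0]; z=[0,0,-1.]; Rt=R.from_matrix(np.array([x,np.cross(z,x),z]).T)
        v=(r.inv()*Rt).as_rotvec(degrees=True)
        if best is None or np.linalg.norm(v)<np.linalg.norm(best): best=v
    print("t",o["time_s"],"tcp",p.round(4),"x",r.as_matrix()[:,0].round(3),"y",r.as_matrix()[:,1].round(3),"q",np.round(o["q"],2),"open",round(o["opening"],3))
    print("shift now-axes mm",(r.inv().apply(np.array(P)-p)*1000).round(1),"rot",best.round(1))
    print("shift after turn", ((r*R.from_rotvec(best,degrees=True)).inv().apply(np.array(P)-p)*1000).round(1))
if __name__=="__main__": go(list(map(float,sys.argv[1:4])),float(sys.argv[4]))
E
python3 go.py .519 .252 .24 16
```

```text
t 0.4 tcp [0.1741 0.5479 0.2312] x [-0.953  0.303  0.   ] y [ 0.303  0.953 -0.   ] q [ 1.06  0.18  1.61 -0.    1.35 -0.21] open 0.998
shift now-axes mm [-418.3 -177.6   -8.8] rot [ -0.   -0.  -33.6]
shift after turn [-249.9 -379.5   -8.8]
```

>>> apply_moves:
  moves:
    - {"jaw":0.5,"offset":[-45,-19,-1],"rot":[0,0,0]}
    - {"jaw":0.5,"offset":[-45,-19,-1],"rot":[0,0,0]}
    - {"jaw":0.5,"offset":[-45,-19,-1],"rot":[0,0,0]}
    - {"jaw":0.5,"offset":[-45,-19,-1],"rot":[0,0,0]}
    - {"jaw":0.5,"offset":[-45,-19,-1],"rot":[0,0,0]}

```text
time_s: 1.02
eef_pos: [0.3609, 0.3882, 0.2365]
eef_rot: [0.0, 0.153, 0.988, 0.0]
wrist_force: [-0.6, 0.3, -0.2]
opening: 0.498
grasp_force: 0.0
```

>>> apply_moves:
  moves:
    - {"jaw":0.5,"offset":[-45,-19,-1],"rot":[0,0,0]}
    - {"jaw":0.5,"offset":[-45,-19,-1],"rot":[0,0,-8.4]}
    - {"jaw":0.5,"offset":[0,0,0],"rot":[0,0,-8.4]}
    - {"jaw":0.5,"offset":[0,0,0],"rot":[0,0,-8.4]}
    - {"jaw":0.5,"offset":[0,0,0],"rot":[0,0,-8.4]}

```text
time_s: 1.65
eef_pos: [0.4343, 0.3256, 0.2383]
eef_rot: [0.0, -0.141, 0.99, 0.0]
wrist_force: [-0.2, 0.5, -0.8]
opening: 0.503
grasp_force: 0.0
```

```bash
python3 go.py .519 .252 .24 16
```

```text
t 1.65 tcp [0.4343 0.3256 0.2383] x [-0.96  -0.279 -0.   ] y [-0.279  0.96   0.   ] q [ 0.42  0.1   1.68  0.    1.36 -1.43] open 0.503
shift now-axes mm [-60.8 -94.3  -1.7] rot [0.  0.  0.2]
shift after turn [-61.1 -94.   -1.7]
```

>>> apply_moves:
  moves:
    - {"jaw":0.6,"offset":[-20,-31,0],"rot":[0,0,0]}
    - {"jaw":0.6,"offset":[-20,-31,0],"rot":[0,0,0]}
    - {"jaw":0.6,"offset":[-21,-32,0],"rot":[0,0,0]}
    - {"jaw":0.6,"offset":[0,0,25],"rot":[0,0,0]}
    - {"jaw":0.6,"offset":[0,0,25],"rot":[0,0,0]}

```text
time_s: 2.28
eef_pos: [0.5193, 0.2517, 0.1879]
eef_rot: [0.0, -0.138, 0.99, 0.0]
wrist_force: [-0.5, 0.3, -0.2]
opening: 0.599
grasp_force: 0.0
```

```bash
python3 go.py .519 .252 .105 16; python3 - <<'E'
from h import *
a,d1=ctrl.camera("top");b,d2=ctrl.camera("side")
np.savez("top1.npz",im=a,d=d1,W=cloud("top",d1));np.savez("side1.npz",im=b,d=d2,W=cloud("side",d2))
p=[[.519,.252,.118]]; print(proj("top",p),proj("side",p))
for im,n in((a,"top"),(b,"side")):
    u=proj(n,p)[0].astype(int); cv2.circle(im,tuple(map(int,u)),1,(0,255,255),-1)
u=proj("top",p)[0].astype(int);v=proj("side",p)[0].astype(int)
A=a[u[1]-55:u[1]+55,u[0]-55:u[0]+55];B=b[v[1]-55:v[1]+55,v[0]-55:v[0]+55]
cv2.imwrite("pics/d.png",cv2.resize(np.hstack([A,B])[...,::-1],(800,400),interpolation=cv2.INTER_CUBIC))
E
```

```text
t 2.275 tcp [0.5193 0.2517 0.1879] x [-0.962 -0.274 -0.001] y [-0.274  0.962  0.   ] q [ 0.25  0.23  1.64  0.    1.27 -1.6 ] open 0.599
shift now-axes mm [ 0.2  0.4 82.9] rot [ 0.   0.  -0.1]
shift after turn [ 0.2  0.4 82.9]
[[193.29844432 180.15100038]] [[249.67539471 202.34955075]]
```

View pics/d.png

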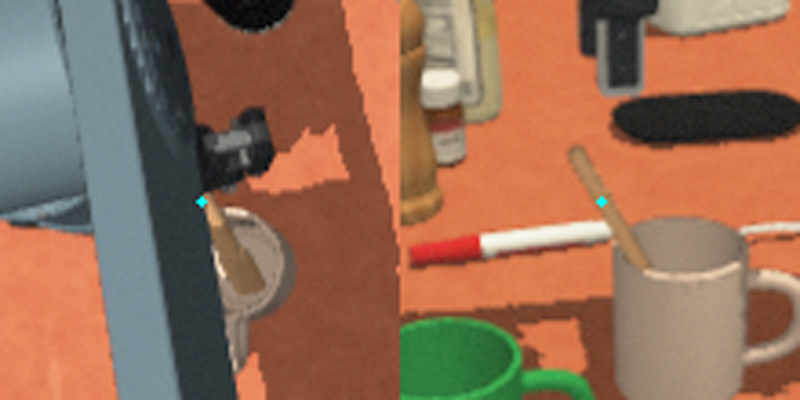

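The fingers (crop 620,60) hang over the handle, and the computed grasp dot lies on the handle in the side view (602,202) and at its edge in the top view (202,202). Descending and closing.

>>> apply_moves:
  moves:
    - {"jaw":0.6,"offset":[0,0,30],"rot":[0,0,0]}
    - {"jaw":0.6,"offset":[0,0,30],"rot":[0,0,0]}
    - {"jaw":0.6,"offset":[0,0,22],"rot":[0,0,0]}
    - {"jaw":0.6,"offset":[0,0,0],"rot":[0,0,0]}
    - {"jaw":0.4,"offset":[0,0,0],"rot":[0,0,0]}

```text
time_s: 3.0
eef_pos: [0.5196, 0.2526, 0.1079]
eef_rot: [0.001, -0.139, 0.99, 0.0]
wrist_force: [0.5, -0.0, 0.2]
opening: 0.41
grasp_force: 0.0
```

>>> apply_moves:
  moves:
    - {"jaw":0.25,"offset":[0,0,0],"rot":[0,0,0]}
    - {"jaw":0.2,"offset":[0,0,0],"rot":[0,0,0]}
    - {"jaw":0.0,"offset":[0,0,0],"rot":[0,0,0]}
    - {"jaw":0.0,"offset":[0,0,0],"rot":[0,0,0]}
    - {"jaw":0.0,"offset":[0,0,0],"rot":[0,0,0]}

```text
time_s: 3.62
eef_pos: [0.5192, 0.2523, 0.1071]
eef_rot: [0.001, -0.139, 0.99, 0.0]
wrist_force: [0.7, 0.2, 5.9]
opening: 0.148
grasp_force: 58.4
```

```bash
python3 go.py .519 .252 .105 16; python3 - <<'E'
from h import *
b,d2=ctrl.camera("side")
v=proj("side",[[.519,.252,.118]])[0].astype(int)
B=b[v[1]-75:v[1]+75,v[0]-75:v[0]+75]
cv2.imwrite("pics/e.png",cv2.resize(B[...,::-1],(500,500),interpolation=cv2.INTER_CUBIC))
E
```

```text
t 3.625 tcp [0.5192 0.2523 0.1071] x [-0.961 -0.275 -0.001] y [-0.275  0.961 -0.   ] q [ 0.25  0.33  1.7  -0.    1.11 -1.6 ] open 0.148
shift now-axes mm [ 0.3 -0.3  2.1] rot [-0.   0.1 -0. ]
shift after turn [ 0.3 -0.3  2.1]
```

View pics/e.png

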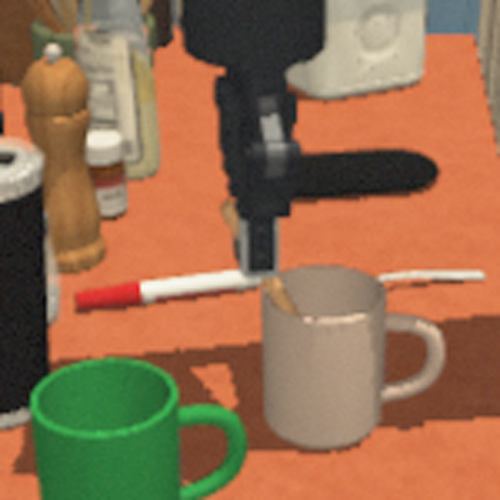

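The fingers hold the handle just above the rim at (258,250), and the mug is undisturbed. Lifting along the spatula's axis.

>>> apply_moves:
  moves:
    - {"jaw":0,"offset":[-4,0,-8],"rot":[0,0,0]}
    - {"jaw":0,"offset":[-6,0,-12],"rot":[0,0,0]}
    - {"jaw":0,"offset":[-6,0,-12],"rot":[0,0,0]}
    - {"jaw":0,"offset":[-6,0,-12],"rot":[0,0,0]}
    - {"jaw":0,"offset":[-6,0,-12],"rot":[0,0,0]}

```text
time_s: 4.3
eef_pos: [0.5461, 0.2601, 0.1633]
eef_rot: [0.0, -0.139, 0.99, 0.0]
wrist_force: [-0.0, -0.9, -0.9]
opening: 0.156
grasp_force: 58.4
```

>>> apply_moves:
  moves:
    - {"jaw":0,"offset":[0,0,-16],"rot":[0,0,0]}
    - {"jaw":0,"offset":[0,0,-16],"rot":[0,0,0]}
    - {"jaw":0,"offset":[0,0,-16],"rot":[0,0,0]}
    - {"jaw":0,"offset":[0,0,-16],"rot":[0,0,0]}
    - {"jaw":0,"offset":[0,0,-16],"rot":[0,0,0]}

```text
time_s: 4.92
eef_pos: [0.5454, 0.2599, 0.2435]
eef_rot: [0.0, -0.139, 0.99, 0.0]
wrist_force: [0.3, 0.2, 0.4]
opening: 0.148
grasp_force: 58.4
```

```bash
python3 go.py .48 -.149 .2 14.7; cat > sp.py <<'E'
from h import *
import sys
# spatula line seen by the side camera; args: pic name, expected grasp height below TCP
p,r,o=tool()
im,d=ctrl.camera("side");W=cloud("side",d)
rs=ctrl.outline_of("side","spatula_center")
for s in rs:
    P=W[s["region"]&(d>0)]
    P=P[np.linalg.norm(P-p,axis=1)<.17]
    if len(P)<20: continue
    c=np.median(P,0);P=P[np.linalg.norm(P-c,axis=1)<.12]
    c=P.mean(0);u=np.linalg.svd(P-c)[2][0];u*=np.sign(u[2]);t=(P-c)@u
    print(round(s["score"],2),len(P),"u",u.round(3),"tilt",np.degrees(np.arccos(u[2])).round(1),"az",np.degrees(np.arctan2(u[1],u[0])).round(1),"low",(c+u*np.percentile(t,1)).round(4),"high",(c+u*np.percentile(t,99)).round(4))
if len(sys.argv)>1:
    v=proj("side",[p])[0].astype(int);x=min(max(v[0]-100,0),312);y=min(max(v[1]-75,0),234)
    cv2.imwrite(f"pics/{sys.argv[1]}.png",cv2.resize(im[y:y+150,x:x+200,::-1],(800,600),interpolation=cv2.INTER_CUBIC))
E
python3 sp.py f; python3 -c "
from h import *
for n in('side','top'):
    W=np.load(n+'0.npz')['W'].reshape(-1,3)
    for y in np.arange(-.3,.31,.1):
        Q=W[(abs(W[:,1]-y)<.05)&(W[:,2]>.05)&(W[:,0]>.52)&(W[:,0]<.9)]
        if len(Q)>20:print(n,round(y,1),np.percentile(Q[:,0],1).round(3),Q[:,2].max().round(3))
"
```

```text
t 4.925 tcp [0.5454 0.2599 0.2435] x [-0.961 -0.275 -0.   ] y [-0.275  0.961  0.   ] q [ 0.25  0.24  1.52  0.    1.39 -1.6 ] open 0.148
shift now-axes mm [ 175.4 -375.2   43.4] rot [0.  0.  1.3]
shift after turn [ 167.  -378.9   43.5]
0.55 288 u [0.445 0.098 0.89 ] tilt 27.1 az 12.4 low [0.4916 0.2524 0.149 ] high [0.5598 0.2674 0.2854]
side -0.3 0.62 0.495
side -0.2 0.591 0.49
side -0.1 0.657 0.483
side 0.0 0.667 0.475
side 0.1 0.682 0.471
side 0.2 0.645 0.464
side 0.3 0.524 0.458
top -0.3 0.608 0.301
top -0.2 0.592 0.488
top -0.1 0.661 0.489
top 0.0 0.669 0.489
top 0.1 0.679 0.489
top 0.2 0.646 0.49
top 0.3 0.526 0.491
```

View pics/f.png

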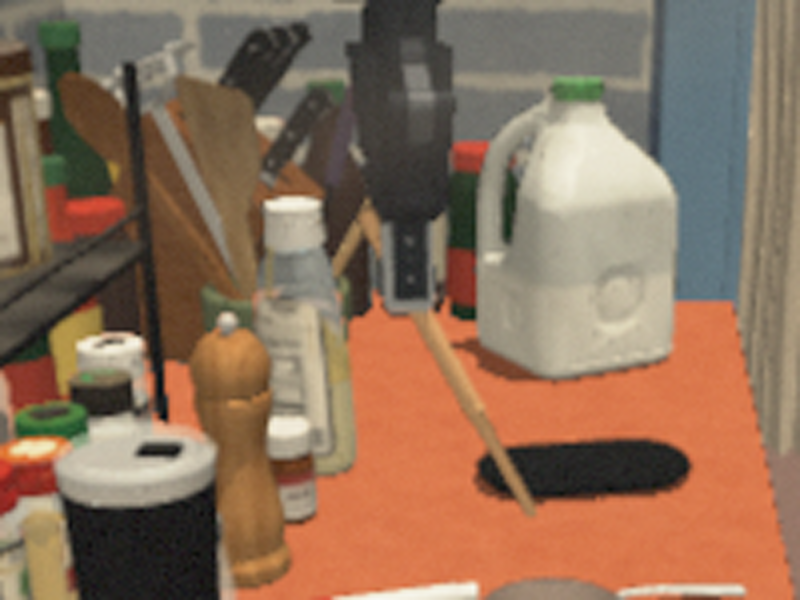

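The spatula hangs clear of the mug at 27°, with the blade end at about (530,510). It is firmly held, so I carry it to the rest.

>>> apply_moves:
  moves:
    - {"jaw":0,"offset":[12,-24,0],"rot":[0,0,1.3]}
    - {"jaw":0,"offset":[20,-40,0],"rot":[0,0,0]}
    - {"jaw":0,"offset":[20,-40,5],"rot":[0,0,0]}
    - {"jaw":0,"offset":[20,-40,5],"rot":[0,0,0]}
    - {"jaw":0,"offset":[20,-40,5],"rot":[0,0,0]}

```text
time_s: 5.65
eef_pos: [0.5029, 0.0573, 0.2267]
eef_rot: [-0.0, -0.128, 0.992, 0.0]
wrist_force: [-0.1, -0.5, -0.3]
opening: 0.152
grasp_force: 58.5
```

>>> apply_moves:
  moves:
    - {"jaw":0,"offset":[20,-40,5],"rot":[0,0,0]}
    - {"jaw":0,"offset":[20,-40,10],"rot":[0,0,0]}
    - {"jaw":0,"offset":[20,-40,10],"rot":[0,0,0]}
    - {"jaw":0,"offset":[20,-40,10],"rot":[0,0,0]}
    - {"jaw":0,"offset":[13,-28,10],"rot":[0,0,0]}

```text
time_s: 6.28
eef_pos: [0.4605, -0.1485, 0.1817]
eef_rot: [-0.0, -0.127, 0.992, 0.0]
wrist_force: [0.7, 1.2, -0.5]
opening: 0.152
grasp_force: 58.6
```

```bash
python3 go.py .4607 -.1541 .107 14.7; python3 sp.py g
```

```text
t 6.275 tcp [ 0.4605 -0.1485  0.1817] x [-0.968 -0.252  0.   ] y [-0.252  0.968  0.   ] q [-0.56  0.03  1.88 -0.    1.23 -2.38] open 0.152
shift now-axes mm [ 1.2 -5.4 74.7] rot [ 0.  -0.  -0.1]
shift after turn [ 1.2 -5.4 74.7]
0.41 78 u [0.441 0.071 0.895] tilt 26.5 az 9.1 low [ 0.4133 -0.1541  0.0972] high [ 0.4731 -0.1445  0.2187]
```

View pics/g.png

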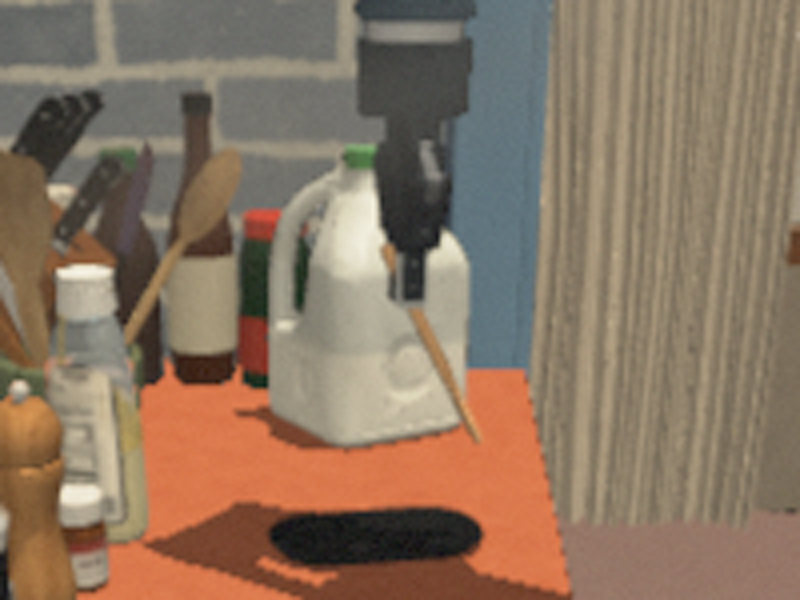

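The spatula still hangs at 27°, with the blade end at (478,438) above the near end of the rest (480,535). Lowering it.

>>> apply_moves:
  moves:
    - {"jaw":0,"offset":[1,-5,15],"rot":[0,0,0]}
    - {"jaw":0,"offset":[0,0,18],"rot":[0,0,0]}
    - {"jaw":0,"offset":[0,0,18],"rot":[0,0,0]}
    - {"jaw":0,"offset":[0,0,12],"rot":[0,0,0]}
    - {"jaw":0,"offset":[0,0,4],"rot":[0,0,0]}

```text
time_s: 7.0
eef_pos: [0.4613, -0.1511, 0.1143]
eef_rot: [-0.001, -0.128, 0.992, 0.001]
wrist_force: [0.2, 0.5, 1.6]
opening: 0.152
grasp_force: 58.8
```

>>> apply_moves:
  moves:
    - {"jaw":0,"offset":[0,0,0],"rot":[0,0,0]}
    - {"jaw":0,"offset":[0,0,2],"rot":[0,0,0]}
    - {"jaw":0,"offset":[0,0,2],"rot":[0,0,0]}
    - {"jaw":0,"offset":[0,0,2],"rot":[0,0,0]}
    - {"jaw":0,"offset":[0,0,0],"rot":[0,0,0]}

```text
time_s: 7.62
eef_pos: [0.4643, -0.1528, 0.1123]
eef_rot: [0.003, -0.127, 0.992, -0.001]
wrist_force: [1.4, 4.1, 15.0]
opening: 0.15
grasp_force: 59.9
```

```bash
python3 go.py .4607 -.1541 .107 14.7; python3 sp.py h
```

```text
t 7.625 tcp [ 0.4643 -0.1528  0.1123] x [-0.968 -0.253 -0.005] y [-0.253  0.968 -0.003] q [-0.56  0.13  1.93  0.    1.08 -2.39] open 0.15
shift now-axes mm [ 3.8 -0.4  5.3] rot [-0.2  0.3 -0.1]
shift after turn [ 3.8 -0.4  5.3]
```

View pics/h.png

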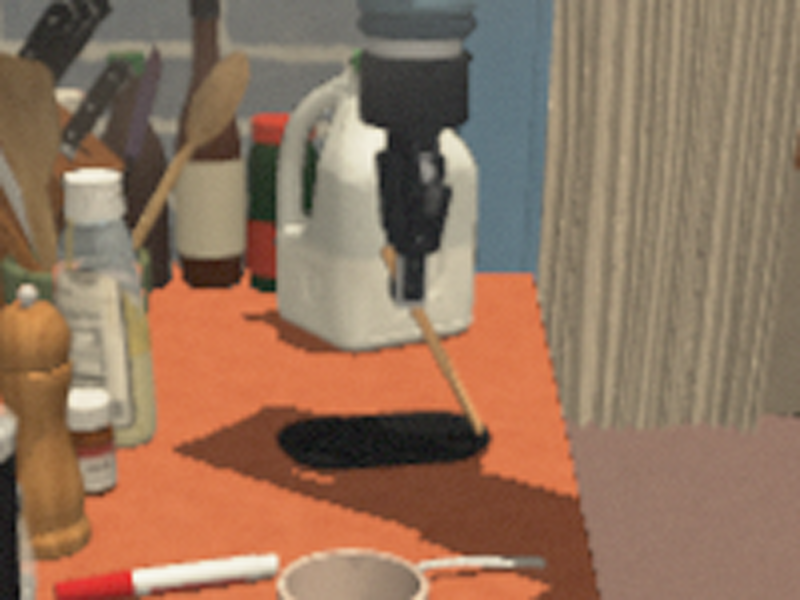

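The blade end is pressed on the near end of the rest at (478,432) with about 15 N, and the handle is still at about 27° from upright. Now I bring the handle down in an arc about the blade end, tilting the gripper back slightly to stay away from the crock.

>>> apply_moves:
  moves:
    - {"jaw":0,"offset":[-7.5,0,3.5],"rot":[0,-2.5,0]}
    - {"jaw":0,"offset":[-7.5,0,4.5],"rot":[0,-2.5,0]}
    - {"jaw":0,"offset":[-6.5,0,5],"rot":[0,-2.5,0]}
    - {"jaw":0,"offset":[-6,0,5.5],"rot":[0,-2.5,0]}
    - {"jaw":0,"offset":[-5.5,0,6.5],"rot":[0,-2.5,0]}

```text
time_s: 8.35
eef_pos: [0.4994, -0.1448, 0.0904]
eef_rot: [0.112, -0.127, 0.986, 0.012]
wrist_force: [3.6, 1.1, 11.2]
opening: 0.149
grasp_force: 58.4
```

```bash
python3 sp.py; python3 go.py .48 -.149 .03 14.7
```

```text
0.61 117 u [0.667 0.151 0.73 ] tilt 43.1 az 12.8 low [ 0.4152 -0.1606  0.0196] high [ 0.5153 -0.1379  0.1292]
t 8.45 tcp [ 0.4994 -0.1448  0.0902] x [-0.943 -0.246 -0.224] y [-0.251  0.968 -0.005] q [-0.62  0.12  2.01  0.22  0.87 -2.58] open 0.152
shift now-axes mm [32.9  1.1 54.3] rot [-0.3 13.  -0.1]
shift after turn [19.9  0.8 60.2]
```

>>> apply_moves:
  moves:
    - {"jaw":0,"offset":[-5,0,6.5],"rot":[0,-2.5,0]}
    - {"jaw":0,"offset":[-3,0,7.5],"rot":[0,0,0]}
    - {"jaw":0,"offset":[-3,0,7],"rot":[0,0,0]}
    - {"jaw":0,"offset":[-2,0,7.5],"rot":[0,0,0]}
    - {"jaw":0,"offset":[-2,0,7.5],"rot":[0,0,0]}

```text
time_s: 9.07
eef_pos: [0.5234, -0.1392, 0.0598]
eef_rot: [0.134, -0.126, 0.983, 0.014]
wrist_force: [7.9, 2.5, 10.2]
opening: 0.149
grasp_force: 58.4
```

```bash
python3 sp.py; python3 go.py .48 -.149 .03 14.7
```

```text
t 9.175 tcp [ 0.5234 -0.139   0.0594] x [-0.932 -0.244 -0.267] y [-0.252  0.968 -0.006] q [-0.6   0.21  2.    0.29  0.77 -2.62] open 0.15
shift now-axes mm [50.8  1.4 16.5] rot [-0.4 15.5 -0.1]
shift after turn [44.5  1.4 29.4]
```

>>> apply_moves:
  moves:
    - {"jaw":0,"offset":[-2.5,0,8],"rot":[0,0,0]}
    - {"jaw":0,"offset":[-1.5,0,8],"rot":[0,0,0]}
    - {"jaw":0,"offset":[-0.5,0,8],"rot":[0,0,0]}
    - {"jaw":0,"offset":[0,0,7],"rot":[0,0,0]}
    - {"jaw":0,"offset":[0,0,7],"rot":[0,0,0]}

```text
time_s: 9.8
eef_pos: [0.5362, -0.1353, 0.0231]
eef_rot: [0.133, -0.126, 0.983, 0.014]
wrist_force: [6.0, 1.6, 5.8]
opening: 0.145
grasp_force: 58.6
```

```bash
python3 sp.py i; python3 go.py .48 -.149 .03 14.7
```

```text
0.56 121 u [0.95  0.233 0.206] tilt 78.1 az 13.8 low [ 0.4212 -0.1611  0.0173] high [ 0.5598 -0.1271  0.0474]
t 9.9 tcp [ 0.5353 -0.135   0.0223] x [-0.933 -0.245 -0.263] y [-0.253  0.968 -0.004] q [-0.58  0.31  1.98  0.3   0.7  -2.62] open 0.146
shift now-axes mm [ 53.    0.3 -22.4] rot [-0.3 15.3 -0. ]
shift after turn [57.1  0.4 -7.7]
```

View pics/i.png

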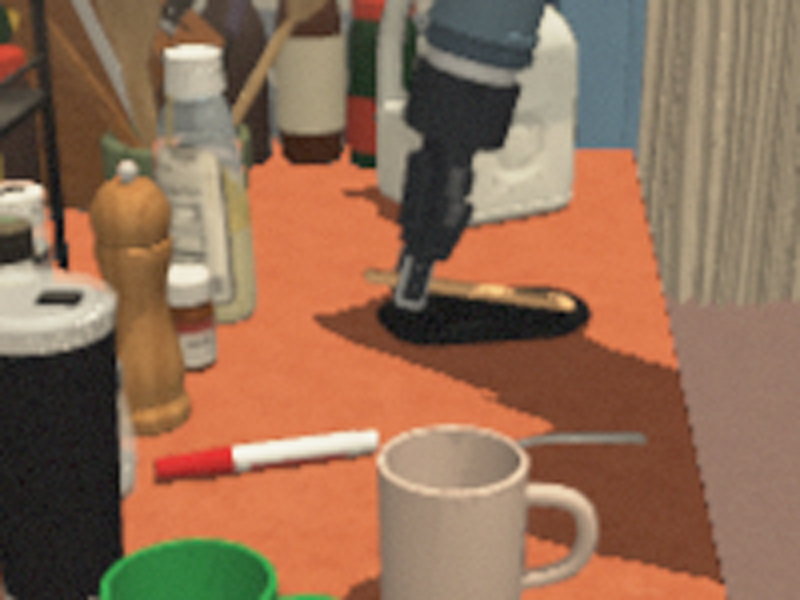

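The spatula is now 12° from level, blade end at (575,300) on the rest and handle still in the fingers at (410,290). I bring it a bit lower, then let go.

>>> apply_moves:
  moves:
    - {"jaw":0,"offset":[1,0,4],"rot":[0,0,0]}
    - {"jaw":0,"offset":[1,0,4],"rot":[0,0,0]}
    - {"jaw":0,"offset":[0.5,0,2],"rot":[0,0,0]}
    - {"jaw":0,"offset":[0,0,0],"rot":[0,0,0]}
    - {"jaw":0,"offset":[0,0,0],"rot":[0,0,0]}

```text
time_s: 10.52
eef_pos: [0.5353, -0.135, 0.0123]
eef_rot: [0.132, -0.126, 0.983, 0.015]
wrist_force: [4.8, 0.8, 3.6]
opening: 0.151
grasp_force: 58.9
```

```bash
python3 sp.py; python3 go.py .48 -.149 .03 14.7
```

```text
0.52 154 u [0.961 0.254 0.112] tilt 83.6 az 14.8 low [ 0.4143 -0.1641  0.0169] high [ 0.5612 -0.1254  0.034 ]
t 10.625 tcp [ 0.5353 -0.135   0.0123] x [-0.933 -0.245 -0.263] y [-0.253  0.968 -0.004] q [-0.58  0.33  1.98  0.31  0.68 -2.63] open 0.147
shift now-axes mm [ 50.4   0.3 -32.1] rot [-0.3 15.3 -0. ]
shift after turn [ 57.    0.5 -17.7]
```

>>> apply_moves:
  moves:
    - {"jaw":0.22,"offset":[0,0,0],"rot":[0,0,0]}
    - {"jaw":0.35,"offset":[0,0,0],"rot":[0,0,0]}
    - {"jaw":0.35,"offset":[0,0,0],"rot":[0,0,0]}
    - {"jaw":0.35,"offset":[0,0,-8],"rot":[0,0,0]}
    - {"jaw":0.35,"offset":[0,0,-15],"rot":[0,0,0]}

```text
time_s: 11.25
eef_pos: [0.5261, -0.1347, 0.0325]
eef_rot: [0.129, -0.127, 0.983, 0.017]
wrist_force: [0.4, -0.5, 0.3]
opening: 0.351
grasp_force: 0.0
```

>>> apply_moves:
  moves:
    - {"jaw":0.35,"offset":[0,0,-25],"rot":[0,0,0]}
    - {"jaw":0.35,"offset":[0,0,-35],"rot":[0,0,0]}
    - {"jaw":0.35,"offset":[10,0,-35],"rot":[0,0,0]}
    - {"jaw":0.35,"offset":[20,0,-20],"rot":[0,0,0]}
    - {"jaw":0.35,"offset":[0,0,0],"rot":[0,0,0]}

```text
time_s: 11.88
eef_pos: [0.4698, -0.1508, 0.1377]
eef_rot: [0.131, -0.126, 0.983, 0.015]
wrist_force: [1.2, -0.6, -1.5]
opening: 0.35
grasp_force: 0.0
```

```bash
python3 sp.py; python3 - <<'E'
from h import *
b,db=ctrl.camera("side");a,da=ctrl.camera("top")
for n,im,d in(("side",b,db),("top",a,da)):
    W=cloud(n,d)
    for r in ctrl.outline_of(n,"spatula_center"):
        P=W[r["region"]&(d>0)];P=P[np.hypot(P[:,0]-.48,P[:,1]+.149)<.13];P=P[P[:,2]<.05]
        if len(P)<20: continue
        c=P.mean(0);u=np.linalg.svd(P-c)[2][0];u*=np.sign(u[0]);t=(P-c)@u
        print(n,round(r["score"],2),"mid",(c+u*(t.max()+t.min())/2).round(4),"len",(t.max()-t.min()).round(3),"az",np.degrees(np.arctan2(u[1],u[0])).round(1),"slope",np.degrees(np.arcsin(u[2])).round(1))
A=cv2.resize(a[130:280,280:430],(400,400));u=proj("side",[[.48,-.1,.03]])[0].astype(int);B=cv2.resize(b[u[1]-40:u[1]+110,u[0]-75:u[0]+75],(400,400))
cv2.imwrite("pics/j.png",np.hstack([A,B])[...,::-1])
E
```

```text
0.67 195 u [0.964 0.266 0.018] tilt 89.0 az 15.4 low [ 0.4149 -0.1652  0.0172] high [ 0.5594 -0.1254  0.0199]
side 0.58 mid [ 0.4882 -0.1507  0.0165] len 0.152 az 13.0 slope 0.1
top 0.49 mid [ 0.4898 -0.1462  0.0195] len 0.159 az 15.7 slope 1.4
```

View pics/j.png

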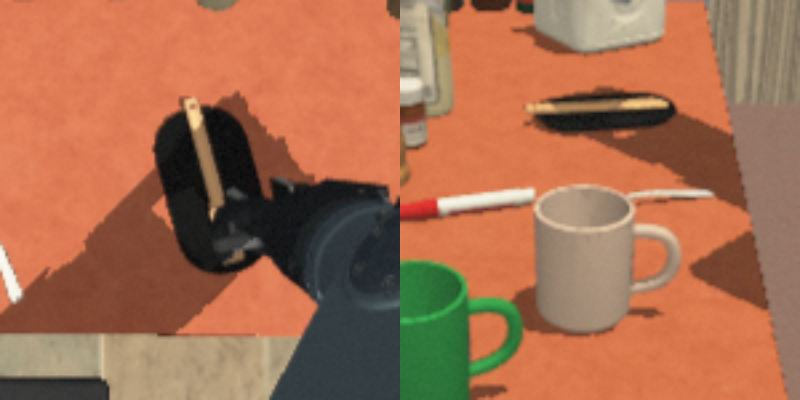

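The spatula lies flat along the middle of the rest: handle end at (192,103), blade at (237,257), middle about 10 mm off centre. The mug stands upright at (585,260) and the gripper is clear.

```bash
python3 -c "
from bench import ctrl
print(ctrl.hand_in())"
```

```text
the job is handed in; nothing more can be done
None
```

I've handed the job in: the spatula lies flat along the spoon rest, about 10 mm from its middle and within about 2° of its axis, let go only after it had pivoted to about 6° from level; the pink mug is standing and the gripper is clear, but the hand-in returned no verdict.

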